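Close the spice grinder and switch it on

TASK

The spice grinder is filled with cinnamon bark: put its loose white cover over the steel cup, twist it clockwise until it locks with its bar grip in line with the switch, and only then slide the small switch in its recess fully to the ON end, the one with the moulded dot. Let go of everything and leave the other things on the table where they are.

Things in the scene. Friction and masses are not known exactly. Their poses are not given: they have to be found in the camera images.
- grinder: Low white spice grinder, fixed to the table: 180 (x) x 110 (y) x 36 mm high with a flat top (deck). Origin at the centre of its underside; x runs from the switch end to the cup end, y to the left of that, z up. A small moulded dot on the deck at x -50, y +44 mm, beyond the left end of the switch recess, marks ON.
- cup_foot (a point): On the axis of the steel cup at deck height: x +40 mm, 36 mm above the grinder's origin; axes as the grinder's. The hollow cup rises 18 mm above the deck, outer diameter 50 mm. Two pins stick out of its +y and -y sides, tips 31.5 mm from the axis, 5 mm wide, 6 to 10 mm above the deck.
- recess_mid (a point): Centre of the switch recess's mouth, at deck height: x -50 mm, y 0 in the grinder's frame; axes as the grinder's. The recess is 34 mm wide (x), 72 mm long (y) and 8 mm deep. Between its -y end and the switched-off thumb piece is a free bay 44 mm long (y -36 to +8), into which closed fingertips can be lowered about 6 mm to push the piece to +y.
- switch_top (a point): Centre of the top of the switch's small grey ribbed thumb piece, flush with the deck. The piece is 14 mm (x) by 10 mm (y, the way it slides) and reaches down to the recess floor. Its centre is at y = +13 mm (grinder's frame) at joint value 0 and +29 mm at 0.016.
- switch (a joint): Travel of the slide switch in m: 0 is off, 0.016 (its stop) is on; grows towards the grinder's +y, the dotted end. It moves stiffly with about 1 N and stays where it is left.
- cover_mid (a point): Middle of the loose white cover, on its axis, half-way up (26 mm above its underside). A hollow shell, open below, 76 mm across, 30 mm high, 120 g, with a bar grip on top: 58 mm long (along its x), 14 mm wide (y), from 30 to 52 mm above the underside. z is up. It stands upright on the table. Seated on the deck, this point is 26 mm above cup_foot.
- cover_rim (a point): Centre of the cover's open underside. The 70 mm bore has two lugs inside the rim, 4 mm high, 29 mm from the axis. The cover drops over cup and pins to the deck if its bar is turned 35 to 150 degrees (best 50) counter-clockwise from above from the grinder's x axis; turned clockwise it then locks under the pins and stops with the bar along that axis. A half turn makes no difference.
- deli_cup: Bystander: empty clear cup, 88 mm across, 69 mm high; origin at its underside.
- teaspoon: Bystander: teaspoon, 137 mm long; origin at its underside.
- salt_shaker: Bystander: grey-topped salt shaker, 44 mm across, 90 mm high; origin at its underside.
- cinnamon_stick: Bystander: cinnamon quill, 97 mm long, 9 mm thick; origin at its underside.
Mind the look-alikes: they are no part of the job. What is shaped like the part that bears cover_mid but purple is not meant.

How it is judged (in metres and radians):
On the way, in this order (a step that is already met when the one before it is completed fails the run):
1. the cover sits down on the deck over the cup and is twisted to its locked position, the switch still off (horizontal distance between cover_mid and cup_foot below 0.006 m and z of cover_mid in the frame of cup_foot below 0.0295 m and angle between the x axis of cover_mid and the x axis of cup_foot, either way round below 0.15 rad and value of joint switch below 0.007 m), for 0.2 s.
2. the switch is slid on (value of joint switch above 0.0135 m), for 0.2 s.
At the end, for the whole second after the job is handed in: The cover stands upright on the deck over the cup (within 3.5 mm of fully down, 6 mm of the cup's axis), locked with its bar within 0.15 rad of the grinder's x axis, and the switch is on (at least 13.5 of its 16 mm) (horizontal distance between cover_mid and cup_foot below 0.006 m and z of cover_mid in the frame of cup_foot below 0.0295 m and angle between the x axis of cover_mid and the x axis of cup_foot, either way round below 0.15 rad and angle between cover_mid's own z axis and vertical below 0.1 rad and value of joint switch above 0.0135 m); the robot touches nothing.
It fails at once if a bystander is pushed more than 30 mm from its place (distance of any of deli_cup, teaspoon, salt_shaker, cinnamon_stick from where it was at the start of the episode above 0.03 m).
It also fails if it takes over 50 s, if anything falls off the work surface, if the arm or the gripper's body presses on something with over 40 N, if the wrist force passes 120 N, or if a joint passes its speed limit or range.

ROBOT

A 6-joint arm with a two-finger parallel gripper is mounted at the origin on a cart in front of the work surface, level with it; the furniture and walls round the work are solid. World frame = base frame: x ahead of the robot, y to its left, z up, the work surface at z = 0. Lengths are in mm, angles in rad, forces in N, time in s.
With the tool pointing down it reaches from about 350 to 775 mm from the base axis. Payload 7.3 kg.
Tool frame: the origin (TCP) lies at the very end of the fingers, on their centre line; the grasp point (between the pads) lies 19 mm behind it; z points along the fingers, y is the line along which they close (so a half turn about z gives the same grasp; the last joint's range is limited). The gripper opens to 92 mm and grips with 3 to 60 N. Pads are 19 mm wide; open, the fingers measure 130 mm over their backs; the gripper's body (75 mm by 190 mm) begins 47 mm behind the grasp point.
Start: joints at [-1.323, 0.342, 1.524, -0, 1.275, -0.146], TCP at [201.467, -484.828, 200.241] pointing down, gripper open.
Joint ranges: [-2.53, 2.53], [-0.77, 2.02], [0.04, 2.7], [-1, 4.14], [0.28, 2.66], [-3.11, 3.11]. Speed limits (rad/s): [2.57, 2.57, 3.14, 3.14, 3.14, 3.14].

INTERFACE

Orientations are given as [roll, pitch, yaw] about the fixed x, y, z axes, in that order (R = Rz(yaw) Ry(pitch) Rx(roll)).
In Python, from plant import bot gives the robot as it stands.
- The arm moves only by the tool apply_moves, never from a script. Its argument "motion" is text: rows parted by semicolons, each of 4 numbers parted by spaces: the shift along the tool's x, y, z in m, then the turn about the tool's z in degrees. A call has 1 to 8 rows; each row shifts and turns the commanded pose from where the row before left it, along the tool's axes as they then stand; what a row does not reach is not made up. A row lasts 1/8 s, in which the tool goes at most 62.5 mm and 10.7 degrees, less where a joint would pass 70% of its speed; a pose out of reach is approached as far as the arm can. A call with a gripper value outside its range is refused whole. "fingers" is the opening, from -1 (shut) to 1 (fully open), set as the call begins (left out, the last holds). The fingers move at their own pace and stop on an object; the grip force is fixed at half the most. Time passes only in rows, so rows that do not move let the fingers close. It gives the time, the measured TCP pose, the force, the opening and the grip force at its end, in the units of the state.
- bot.get_obs(): the state, without advancing time (a new reading comes with each control period).
- bot.capture(name): name is "scene" or "top"; returns a dict with "img" (384x512x3 uint8, blue, green, red), "range_z" (384x512 float32, mm along the optical axis (not along the pixel's ray), 0 where there is no reading), "fx", "fy", "cx", "cy" (pixels), "D" ([k1, k2, p1, p2, k3] as OpenCV has them; the pictures are not rectified), "world_from_camera" (4x4, takes a point from camera to world coordinates). Camera axes: x right, y down, z forward; pixel columns grow to the right and rows downward; lengths in mm; the calibration is good to about 2 mm. A picture is of the moment at which its call begins.
- bot.close_job(): hands the job in; it is judged then, once.
Trained networks look in a picture, given as the dict that the camera call returned (one of the last four; its "shot" number tells which), for a name from the list of things; names that differ only in an ending like _2 or _b are one class to them, and where a whole thing is asked for, a point or a joint stands for the part that bears it (a point fixed in the world has none). Each returns a list of dicts, best first, with "p" (0 to 1); they miss things now and then, are a little off and sometimes report something else, mostly with a low value. They report only what shows in the picture. A call takes as long as a camera call. They do not tell look-alikes from the thing itself.
- bot.cut_out(picture, thing): "pixels" (384x512 bool, what is visible of it) and "point" ([column, row] in pixels, amid what is visible of it).
The state is a dict: "time": time; "joint_positions": joint angles; "dq": joint speeds; "tau": joint torques, N m; "tool_pos": TCP position; "tcp_rot": TCP orientation; "contact_force": force on the tool from outside, world axes, zero at the start; "moment": the same for the moment, N m; "grip_width": finger opening in mm; "finger_force": force on a finger pad.
Only numpy, scipy, OpenCV 4.12 (cv2) and the standard library are available. Lean on these libraries where they do the work, as an engineer would, in place of code of your own. Each camera call takes 0.05 s, during which the arm holds its last target. There are 200 camera calls.

## Working session

There is one attempt and no reset: what is moved stays moved. The work goes in short steps, Python scripts to look and compute and a tool call to move; the robot and the scene stay as the last step left them, time stands still between calls to the robot, and variables do not carry over. Pictures are saved under pics/ and viewed, at most 10 in all, crops included, and the job is handed in when it is done.

Besides the shell and the picture viewer there is one more tool, called after "Call:" as name(argument=value, ...), one argument or row to a line, values as JSON. apply_moves: Moves the arm, as the interface text tells. Its arguments: {"type":"object","properties":{"motion":{"type":"string"},"fingers":{"type":"number"}},"required":["motion"]}

```bash
ls; mkdir -p pics; cat > h.py <<'E'
import numpy as np, cv2
from plant import bot
def world(p, mask=None, uv=None):
    """world points of pixels in a mask (bool) or list uv"""
    if uv is None:
        r,c=np.nonzero(mask); uv=np.c_[c,r]
    uv=np.asarray(uv,float); z=p["range_z"][uv[:,1].astype(int),uv[:,0].astype(int)]
    ok=z>0; uv=uv[ok]; z=z[ok]
    K=np.array([[p["fx"],0,p["cx"]],[0,p["fy"],p["cy"]],[0,0,1.]])
    n=cv2.undistortPoints(uv.reshape(-1,1,2),K,np.array(p["D"],float)).reshape(-1,2)
    P=np.c_[n*z[:,None],z,np.ones(len(z))]
    return (P@np.array(p["world_from_camera"]).T)[:,:3], uv
E
python3 - <<'E'
from h import *
a=bot.capture("scene");b=bot.capture("top")
cv2.imwrite("pics/a.png",np.hstack([a["img"],b["img"]])[:, :]) if 0 else None
cv2.imwrite("pics/scene0.png",a["img"]);cv2.imwrite("pics/top0.png",cv2.resize(b["img"],(800,600)))
for n,p in(("scene",a),("top",b)):
    for t in["grinder","cover_mid","switch_top","deli_cup","teaspoon","salt_shaker","cinnamon_stick"]:
        for d in bot.cut_out(p,t)[:3]:
            W,_=world(p,d["pixels"]); print(n,t,round(d["p"],2),np.round(d["point"]),d["pixels"].sum(),np.median(W,0).round(),W.min(0).round(),W.max(0).round())
print(bot.get_obs())
E
```

```text
pics
scene grinder 0.97 [249. 215.] 2996 [508.  43.  35.] [424. -78.  -1.] [623. 106.  56.]
scene cover_mid 0.55 [346. 170.] 77 [ 497. -284.   40.] [ 232. -342.   -1.] [548.  63. 287.]
scene deli_cup 0.73 [165. 268.] 833 [468. 282.  52.] [350. 229.  -3.] [568. 366. 178.]
scene teaspoon 0.46 [268. 160.] 106 [ 708. -188.    4.] [ 619. -229.   -3.] [ 743. -162.   13.]
scene teaspoon 0.38 [345. 170.] 73 [ 497. -284.   40.] [ 482. -296.   18.] [ 514. -267.   54.]
scene salt_shaker 0.75 [222. 165.] 425 [712. -29.  48.] [700. -71.  -2.] [812. -15.  90.]
scene cinnamon_stick 0.56 [121. 245.] 195 [617. 312.   6.] [605. 263.  -4.] [641. 351.  10.]
top grinder 0.73 [241. 201.] 1896 [520.  27.  37.] [424. -50.  -2.] [624. 102.  61.]
top grinder 0.29 [340. 208.] 483 [ 473. -294.   31.] [ 438. -337.   -1.] [ 513. -261.   57.]
top cover_mid 0.9 [341. 207.] 457 [ 475. -296.   32.] [ 441. -346.   -1.] [ 519. -261.   57.]
top cover_mid 0.87 [334. 247.] 509 [ 356. -257.   32.] [ 318. -298.   -2.] [ 397. -221.   57.]
top cover_mid 0.27 [242. 200.] 1919 [519.  26.  37.] [424. -50.  -5.] [620. 108.  61.]

[... 458 characters left out ...]
.8, 'joint_positions': array([-1.32303626e+00,  3.41971351e-01,  1.52409095e+00, -3.28229595e-07,
        1.27539210e+00, -1.46006340e-01]), 'dq': array([-1.08118782e-03,  1.57177798e-04, -5.56175986e-04, -8.79513627e-05,
        1.16762090e-03, -1.66677547e-03]), 'tau': array([ 9.58266210e-04, -4.31089246e+01, -2.44468707e+01,  7.18315970e-02,
        4.79815796e-02,  6.51697682e-07]), 'tool_pos': array([ 201.45098951, -484.84339815,  200.25855261]), 'tcp_rot': array([3.14145593e+00, 2.04236955e-05, 3.93766503e-01]), 'contact_force': array([ 0.17028725, -0.70506383,  0.28923055]), 'moment': array([ 0.04951305, -0.02181293,  0.00501365]), 'finger_force': 0.0, 'grip_width': 91.99588016439252}
```

View top.

View pics/top0.png

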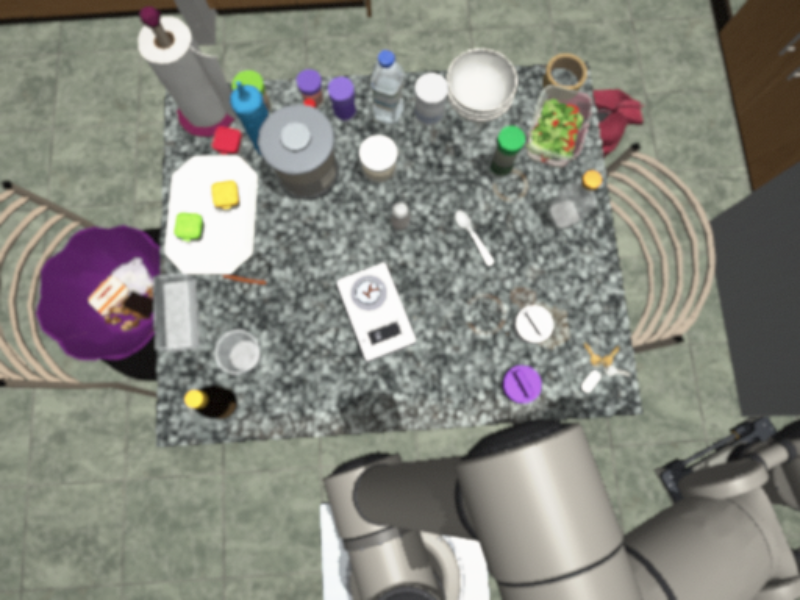

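View pics/scene0.png

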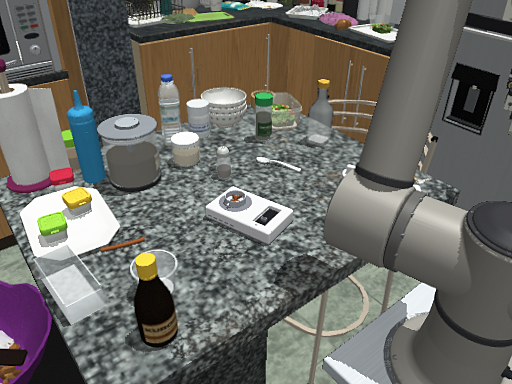

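```bash
cat > m.py <<'E'
from h import *
def rect(P):
    (c,s,a)=cv2.minAreaRect(P[:,:2].astype(np.float32)); return np.round(c,1),np.round(s,1),round(a,1)
if __name__=="__main__":
  for n in("top","scene"):
    p=bot.capture(n)
    d=[x for x in bot.cut_out(p,"grinder") if x["pixels"].sum()>1000][0]
    W,uv=world(p,d["pixels"])
    for lo,hi in((30,41),(46,62)):
        Q=W[(W[:,2]>lo)&(W[:,2]<hi)]; print(n,lo,len(Q),"med z",np.median(Q[:,2]),Q[:,:2].mean(0).round(1),rect(Q),cv2.minEnclosingCircle(Q[:,:2].astype(np.float32)))
    # dark recess
    g=p["img"].max(2); m=d["pixels"]&(g<90); R,_=world(p,m); R=R[(R[:,2]>20)&(R[:,2]<42)&(R[:,0]<510)]
    print("dark",len(R),R.mean(0).round(1),rect(R))
    u0,v0=uv.min(0).astype(int)-8;u1,v1=uv.max(0).astype(int)+8
    cv2.imwrite(f"pics/{n}_g.png",cv2.resize(p["img"][v0:v1,u0:u1],None,fx=6,fy=6,interpolation=cv2.INTER_CUBIC)); print(u0,v0,u1,v1)
    if n=="top":
      for d in bot.cut_out(p,"cover_mid")[:2]:
        W,uv=world(p,d["pixels"]); print("cover",np.median(p["img"][d["pixels"]],0),uv.mean(0))
        u0,v0=uv.min(0).astype(int)-6;u1,v1=uv.max(0).astype(int)+6
        for lo,hi in((20,60),(25,35),(42,60)):
            Q=W[(W[:,2]>lo)&(W[:,2]<hi)]
            c=np.cov(Q[:,:2].T); w,v=np.linalg.eigh(c)
            print(lo,len(Q),Q.mean(0).round(1),rect(Q),cv2.minEnclosingCircle(Q[:,:2].astype(np.float32)),"ang",np.degrees(np.arctan2(v[1,1],v[0,1])).round(1),np.sqrt(w*12).round())
        if np.median(p["img"][d["pixels"]],0).min()>130: cv2.imwrite("pics/cov.png",cv2.resize(p["img"][v0:v1,u0:u1],None,fx=10,fy=10,interpolation=cv2.INTER_CUBIC)); print(u0,v0)
E
python3 m.py
python3 - <<'E'
import cv2,numpy as np
A=[cv2.imread(f"pics/{n}.png") for n in("top_g","scene_g","cov")]
H=max(a.shape[0] for a in A); im=np.hstack([cv2.copyMakeBorder(a,0,H-a.shape[0],0,0,0) for a in A]);print([a.shape for a in A])
s=min(800/im.shape[1],600/im.shape[0],1);cv2.imwrite("pics/mix.png",cv2.resize(im,None,fx=s,fy=s))
E
```

```text
top 30 1522 med z 36.923304964111594 [521.   27.1] (array([524.1,  27.2]), array([180.9, 109.8]), 17.6) ((523.1800537109375, 27.407705307006836), 101.10881805419922)
top 46 76 med z 51.393376766379674 [562.9  39.7] (array([561.5,  39.7]), array([48.2, 49.3]), 58.7) ((562.9443969726562, 38.386009216308594), 29.54401969909668)
dark 89 [479.3   8.4  29.7] (array([478.3,  10.7]), array([20.7, 58.2]), 14.5)
208 162 272 239
cover [250. 251. 251.] [340.94918699 208.09146341]
20 444 [ 474.5 -297.5   35.3] (array([ 475.8, -299.3]), array([71.9, 75.3]), 40.5) ((475.72369384765625, -299.300048828125), 38.45122528076172) ang 131.9 [66. 68.]
25 313 [ 474.8 -298.2   30.7] (array([ 475.8, -299.3]), array([71.9, 75.3]), 40.5) ((475.72369384765625, -299.300048828125), 38.45122528076172) ang 116.7 [68. 76.]
42 89 [ 474.7 -298.5   52.3] (array([ 475.6, -298.9]), array([57.4, 14.5]), 27.0) ((475.70208740234375, -298.8523864746094), 28.793167114257812) ang -152.9 [15. 59.]
323 190
cover [224. 109. 178.] [333.76034858 245.24618736]
20 453 [ 356.4 -259.3   36.1] (array([ 357.2, -261.2]), array([70.7, 75.2]
[... 187 characters left out ...]
953125, -261.2882385253906), 38.1660270690918) ang 113.5 [65. 75.]
42 94 [ 357.  -260.4   52.9] (array([ 356.9, -261.3]), array([56.9, 13.7]), 23.2) ((356.894775390625, -261.1164245605469), 28.544336318969727) ang -157.2 [15. 58.]
scene 30 1753 med z 35.31495501969994 [515.5  32.4] (array([525.9,  27.2]), array([179.9, 112.8]), 17.6) ((525.4293212890625, 28.122726440429688), 102.8577651977539)
scene 46 154 med z 49.68795809215652 [564.   39.9] (array([564. ,  38.9]), array([47.3, 52. ]), 54.7) ((566.0726928710938, 43.02072525024414), 28.90316390991211)
dark 161 [480.3  10.   28.4] (array([480.9,   9.2]), array([25.7, 65.3]), 17.4)
197 178 301 251
[(462, 384, 3), (438, 624, 3), (360, 360, 3)]
```

View pics/mix.png

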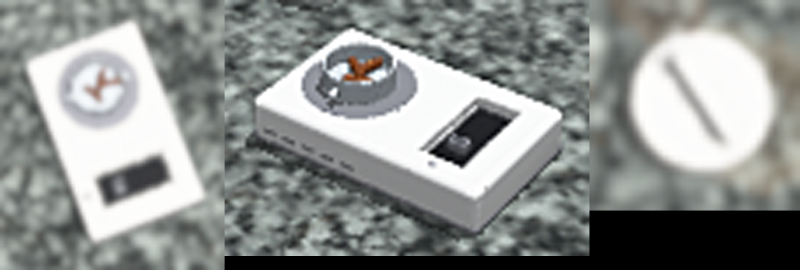

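```bash
cat > go.py <<'E'
import sys
from h import *
x,y,z,yaw=map(float,sys.argv[1:5]); o=bot.get_obs(); p=o["tool_pos"]; r=o["tcp_rot"]
c=np.degrees(r[2]); d=np.array([x,y,z])-p
def sh(a): a=np.radians(a); return np.round([(d[0]*np.cos(a)+d[1]*np.sin(a))/1e3,(d[0]*np.sin(a)-d[1]*np.cos(a))/1e3,-d[2]/1e3],4)
print(o["time"],p.round(1),r.round(4),"turn",round(c-yaw,1),"shift turned-first",sh(yaw),"shift before",sh(c),"F",o["contact_force"].round(1),"w",round(o["grip_width"],1))
E
python3 go.py 475.7 -299 100 27; python3 -c "
from h import *
print(np.round(bot.capture('top')['world_from_camera'],2))"
```

```text
1.05 [ 201.5 -484.8  200.2] [3.1415 0.     0.3938] turn -4.4 shift turned-first [ 0.3287 -0.0411  0.1002] shift before [ 0.3246 -0.0664  0.1002] F [-0.  -0.6 -0.4] w 91.7
[[-7.00000e-02 -9.70000e-01  2.20000e-01  2.97540e+02]
 [-1.00000e+00  6.00000e-02 -2.00000e-02 -7.41000e+00]
 [ 0.00000e+00 -2.20000e-01 -9.80000e-01  1.21246e+03]
 [ 0.00000e+00  0.00000e+00  0.00000e+00  1.00000e+00]]
```

Call:
apply_moves(
  motion="0 0 0 -4.4; 0.047 -0.006 0.014 0; 0.047 -0.006 0.014 0; 0.047 -0.006 0.014 0; 0.047 -0.006 0.014 0; 0.047 -0.006 0.014 0; 0.047 -0.006 0.014 0; 0.047 -0.006 0.014 0",
  fingers=-0.1,
)

```text
time: 2.1
tool_pos: [477.0, -297.3, 101.9]
tcp_rot: [3.141, -0.0, 0.471]
contact_force: [-0.5, -1.4, 0.4]
grip_width: 41.5
finger_force: 0.0
```

```bash
python3 go.py 475.7 -299 35 27; python3 - <<'E'
from h import *
s=bot.capture("scene"); 
for d in bot.cut_out(s,"cover_mid")[:3]:
    W,uv=world(s,d["pixels"]); print(d["p"],len(W),np.median(W,0).round(),uv.mean(0)); 
cv2.imwrite("pics/s1.png",s["img"])
E
```

```text
2.1 [ 477.  -297.3  101.9] [ 3.1411e+00 -1.0000e-04  4.7060e-01] turn -0.0 shift turned-first [-0.0019  0.0009  0.0669] shift before [-0.0019  0.0009  0.0669] F [-0.5 -1.4  0.4] w 41.5
```

Call:
apply_moves(
  motion="-0.002 0.001 0.02 0; 0 0 0.02 0; 0 0 0.015 0; 0 0 0.012 0; 0 0 0 0; 0 0 0 0",
)

```text
time: 2.95
tool_pos: [474.7, -300.4, 35.8]
tcp_rot: [3.141, -0.0, 0.471]
contact_force: [0.1, -0.3, -0.1]
grip_width: 41.2
finger_force: 0.0
```

Call:
apply_moves(
  motion="0 0 0 0; 0 0 0 0; 0 0 0 0; 0 0 0 0",
  fingers=-1,
)

```text
time: 3.45
tool_pos: [474.4, -300.0, 35.3]
tcp_rot: [3.141, -0.0, 0.471]
contact_force: [-0.9, -0.3, -0.5]
grip_width: 6.2
finger_force: 0.0
```

```bash
python3 - <<'E'
from h import *
s=bot.capture("top"); o=bot.get_obs(); print(o["grip_width"],o["finger_force"])
for d in bot.cut_out(s,"cover_mid")[:3]:
    W,uv=world(s,d["pixels"]); print(d["p"],len(W),np.median(W,0).round(),uv.mean(0)); 
t=bot.capture("scene")
im=np.hstack([cv2.resize(s["img"][150:290,260:400],(400,400)),cv2.resize(t["img"][100:240,270:410],(400,400))]);cv2.imwrite("pics/s2.png",im)
E
```

```text
2.485543883383766 0.0
```

View pics/s2.png

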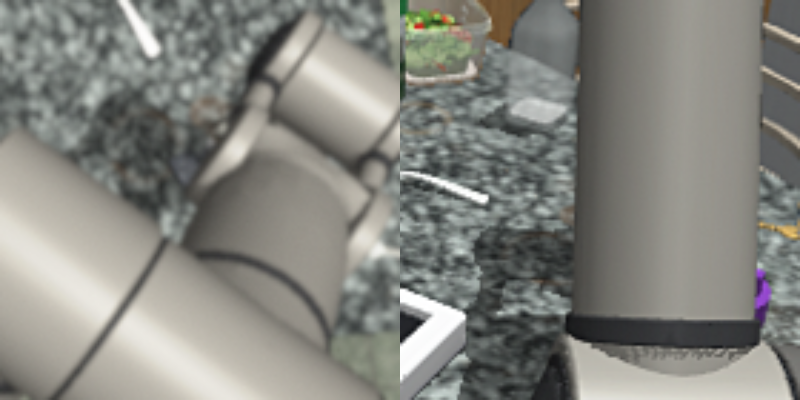

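Call:
apply_moves(
  motion="0 0 0 0; 0 0 0 0; 0 0 0 0; 0 0 -0.02 0; 0 0 -0.04 0; 0 0 -0.05 0; 0 0 -0.05 0; 0 0 0 0",
  fingers=-0.1,
)

```text
time: 4.6
tool_pos: [476.1, -301.5, 199.7]
tcp_rot: [3.133, -0.003, 0.471]
contact_force: [-0.9, 0.0, -1.3]
grip_width: 41.3
finger_force: 0.0
```

Call:
apply_moves(
  motion="-0.04 -0.04 0 0; -0.04 -0.04 0 0; -0.04 -0.04 0 0; -0.04 -0.04 0 0; 0 0 0 0; 0 0 0 0",
)

```text
time: 5.35
tool_pos: [259.5, -230.3, 195.2]
tcp_rot: [3.141, -0.0, 0.47]
contact_force: [-0.2, -0.6, 0.2]
grip_width: 41.3
finger_force: 0.0
```

```bash
python3 - <<'E'
from h import *
s=bot.capture("top"); o=bot.get_obs(); print(o["tool_pos"],o["grip_width"],o["finger_force"])
for d in bot.cut_out(s,"cover_mid")[:3]:
    W,uv=world(s,d["pixels"]); print(d["p"],len(W),np.median(W,0).round(),uv.mean(0)); 
t=bot.capture("scene")
im=np.hstack([cv2.resize(s["img"][130:300,250:420],(400,400)),cv2.resize(t["img"][80:250,250:420],(400,400))]);cv2.imwrite("pics/s3.png",im)
E
```

```text
[ 259.81325107 -230.49137837  195.13099835] 41.32757631047064 0.0
0.83 429 [ 474. -293.   32.] [340.52913753 207.93473193]
0.72 498 [ 356. -258.   32.] [334.01405622 245.32730924]
```

View pics/s3.png

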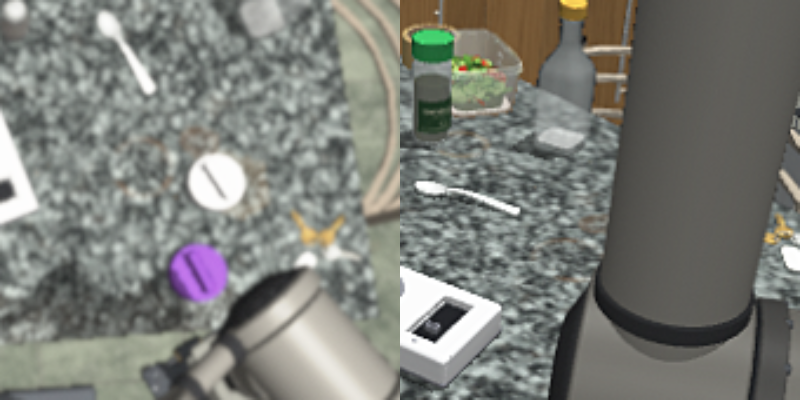

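```bash
python3 - <<'E'
from h import *
for n in("top","scene"):
    s=bot.capture(n); o=bot.get_obs()
    K=np.array([[s["fx"],0,s["cx"]],[0,s["fy"],s["cy"]],[0,0,1.]]); C=np.linalg.inv(s["world_from_camera"])
    pr=lambda X: cv2.projectPoints(np.array([X],float),cv2.Rodrigues(C[:3,:3])[0],C[:3,3],K,np.array(s["D"],float))[0].ravel()
    uv=pr(o["tool_pos"]); gp=pr(o["tool_pos"]+[0,0,19]); g2=pr([475.7,-299,52]); print(n,uv,gp,g2,s["D"],s["fx"],s["cx"],s["cy"])
    if n=="top":
        m=np.zeros((384,512),bool); m[240:330,270:380]=True; W,uvs=world(s,m); k=(W[:,2]>150)&(W[:,2]<240); 
        print(k.sum(), W[k].min(0),W[k].max(0),W[k].mean(0))
    im=s["img"].copy(); 
    for q,c in((uv,(0,0,255)),(g2,(0,255,0))): cv2.circle(im,tuple(int(v) for v in q),2,c,-1)
    u,v=[int(t) for t in uv]; v=min(max(v,90),294);u=min(max(u,90),422); cv2.imwrite(f"pics/p_{n}.png",cv2.resize(im[v-90:v+90,u-90:u+90],(400,400)))
cv2.imwrite("pics/p.png",np.hstack([cv2.imread("pics/p_top.png"),cv2.imread("pics/p_scene.png")]))
E
```

```text
top [339.24958381 278.50493144] [340.85533786 278.66977427] [343.05052692 206.24742033] [-0.01733973  0.          0.          0.          0.        ] 370.6176949273562 255.6557598479467 187.04541702192958Traceback (most recent call last):
  File "<stdin>", line 9, in <module>
    return umr_minimum(a, axis, None, out, keepdims, initial, where)
ValueError: zero-size array to reduction operation minimum which has no identity
```

```bash
python3 go.py 560 39 150 17.6
```

```text
5.55 [ 259.9 -230.3  195. ] [-3.1412e+00  1.0000e-04  4.7140e-01] turn 9.4 shift turned-first [ 0.3675 -0.1659  0.045 ] shift before [ 0.3897 -0.1036  0.045 ] F [0.2 0.4 0.7] w 41.5
```

Call:
apply_moves(
  motion="0.04 -0.015 0 9.4; 0.047 -0.022 0 0; 0.047 -0.022 0 0; 0.047 -0.022 0 0; 0.047 -0.022 0.01 0; 0.047 -0.022 0.01 0; 0.047 -0.022 0.01 0; 0.047 -0.022 0.01 0",
)

```text
time: 6.55
tool_pos: [553.6, 50.1, 154.1]
tcp_rot: [-3.142, 0.001, 0.315]
contact_force: [1.3, -0.2, -1.0]
grip_width: 41.3
finger_force: 0.0
```

```bash
python3 - <<'E'
from h import *
for n in("top","scene"):
    s=bot.capture(n); o=bot.get_obs()
    K=np.array([[s["fx"],0,s["cx"]],[0,s["fy"],s["cy"]],[0,0,1.]]); C=np.linalg.inv(s["world_from_camera"])
    pr=lambda X: cv2.projectPoints(np.array([X],float),cv2.Rodrigues(C[:3,:3])[0],C[:3,3],K,np.array(s["D"],float))[0].ravel()
    uv=pr(o["tool_pos"]); g2=pr([475.7,-299,52]); print(n,o["tool_pos"],o["time"],uv,g2)
    im=s["img"].copy(); 
    for q,c in((uv,(0,0,255)),(g2,(0,255,0))): cv2.circle(im,tuple(int(v) for v in q),1,c,-1)
    u,v=[int(t) for t in uv]; u+=30; v=min(max(v,90),294); cv2.imwrite(f"pics/p_{n}.png",cv2.resize(im[v-90:v+90,u-90:u+90],(400,400)))
cv2.imwrite("pics/p.png",np.hstack([cv2.imread("pics/p_top.png"),cv2.imread("pics/p_scene.png")]))
E
```

```text
top [556.61484253  53.99613423 152.22224229] 6.6 [228.51560048 181.20689133] [343.05052692 206.24742033]
scene [554.3051423   51.91635293 152.54471978] 6.65 [232.07031743 162.0347284 ] [358.12217616 167.15361047]
```

View pics/p.png

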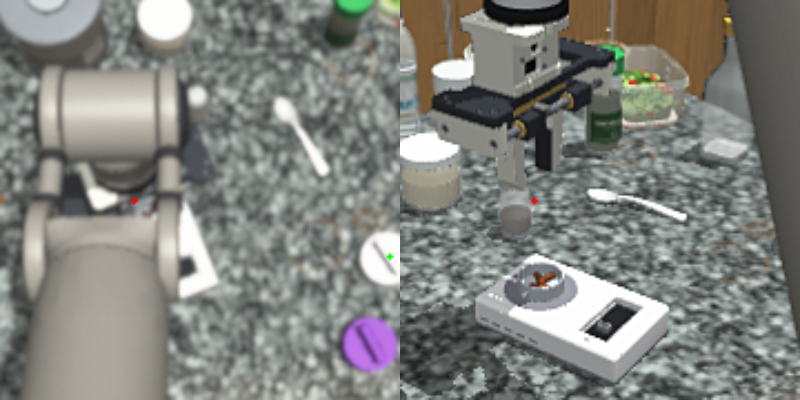

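```bash
python3 - <<'E'
from h import *
s=bot.capture("scene");o=bot.get_obs(); P=o["tool_pos"]; print(P,o["time"],o["joint_positions"].round(3))
m=np.zeros((384,512),bool); m[100:200,190:270]=True
W,uv=world(s,m)
k=(np.hypot(W[:,0]-P[0],W[:,1]-P[1])<75)&(W[:,2]>100)&(W[:,2]<230)
W=W[k];uv=uv[k]
a=o["tcp_rot"][2]; d=(W-P); tx=d[:,0]*np.cos(a)+d[:,1]*np.sin(a); ty=d[:,0]*np.sin(a)-d[:,1]*np.cos(a)
for lo in range(-30,80,5):
    q=(d[:,2]>=lo)&(d[:,2]<lo+5)
    for sg in(-1,1):
        r=q&(np.sign(ty)==sg)
        if r.sum(): print(lo,sg,r.sum(),"tx",tx[r].min().round(),tx[r].max().round(),"ty",ty[r].min().round(),ty[r].max().round(), uv[r].mean(0).round())
E
```

```text
[552.76513865  50.24051769 153.13334241] 6.7 [-0.047  0.439  1.51  -0.     1.195  1.205]
25 -1 8 tx -9.0 13.0 ty -29.0 -25.0 [225. 156.]
25 1 20 tx -10.0 12.0 ty 18.0 27.0 [238. 147.]
30 -1 10 tx -9.0 11.0 ty -34.0 -25.0 [225. 155.]
30 1 20 tx -9.0 11.0 ty 17.0 30.0 [238. 145.]
35 -1 16 tx -10.0 10.0 ty -39.0 -24.0 [225. 153.]
35 1 24 tx -10.0 11.0 ty 18.0 35.0 [239. 143.]
40 -1 28 tx -10.0 12.0 ty -41.0 -24.0 [223. 151.]
40 1 27 tx -10.0 12.0 ty 18.0 36.0 [240. 141.]
45 -1 26 tx -9.0 12.0 ty -40.0 -24.0 [224. 149.]
45 1 20 tx -10.0 11.0 ty 19.0 36.0 [240. 139.]
50 -1 26 tx -10.0 11.0 ty -40.0 -26.0 [223. 147.]
50 1 27 tx -10.0 11.0 ty 17.0 36.0 [239. 137.]
55 -1 30 tx -9.0 10.0 ty -42.0 -24.0 [223. 145.]
55 1 24 tx -9.0 9.0 ty 17.0 35.0 [240. 135.]
60 -1 20 tx -10.0 1.0 ty -42.0 -21.0 [225. 143.]
60 1 24 tx -10.0 9.0 ty 18.0 39.0 [240. 132.]
65 -1 17 tx -10.0 -3.0 ty -42.0 -20.0 [225. 141.]
65 1 19 tx -10.0 1.0 ty 17.0 37.0 [242. 130.]
70 -1 17 tx -10.0 -5.0 ty -42.0 -22.0 [225. 139.]
70 1 18 tx -9.0 -1.0 ty 19.0 38.0 [242. 128.]
75 -1 6 tx -9.0 -3.0 ty -40.0 -27.0 [225. 138.]
75 1 6 tx -9.0 -2.0 ty 20.0 37.0 [243. 126.]
```

```bash
python3 go.py 476.5 -300.5 80 27
```

```text
6.7 [552.8  50.2 153.1] [-3.1406e+00  2.5000e-03  3.1810e-01] turn -8.8 shift turned-first [-0.2272  0.2779  0.0731] shift before [-0.1821  0.3093  0.0731] F [ 0.2 -0.   0.6] w 41.1
```

Call:
apply_moves(
  motion="0 0 0 -8.8; -0.035 0.043 0 0; -0.035 0.043 0.005 0; -0.035 0.043 0.01 0; -0.035 0.043 0.015 0; -0.035 0.043 0.02 0; -0.035 0.043 0.02 0; -0.018 0.02 0 0",
)

```text
time: 7.7
tool_pos: [471.4, -305.3, 83.6]
tcp_rot: [-3.139, 0.002, 0.465]
contact_force: [0.2, 0.9, 0.6]
grip_width: 41.5
finger_force: 0.0
```

Call:
apply_moves(
  motion="0 0 0 0; 0 0 0 0",
)

```text
time: 7.95
tool_pos: [473.6, -302.3, 85.4]
tcp_rot: [-3.141, -0.0, 0.468]
contact_force: [0.2, 0.7, -0.9]
grip_width: 41.4
finger_force: 0.0
```

```bash
python3 go.py 476.5 -300.5 10 27
```

```text
7.95 [ 473.6 -302.3   85.4] [-3.1412 -0.      0.4676] turn -0.2 shift turned-first [ 0.0034 -0.0003  0.0754] shift before [ 0.0034 -0.0003  0.0754] F [ 0.2  0.7 -0.9] w 41.4
```

Call:
apply_moves(
  motion="0.003 0 0.02 0; 0 0 0.02 0; 0 0 0.015 0; 0 0 0.01 0; 0 0 0.005 0; 0 0 0 0; 0 0 0 0",
)

```text
time: 8.82
tool_pos: [476.9, -301.7, 15.7]
tcp_rot: [3.141, -0.0, 0.468]
contact_force: [0.6, 0.3, -1.0]
grip_width: 41.4
finger_force: 0.0
```

Call:
apply_moves(
  motion="0 0 0.003 0; 0 0 0.002 0; 0 0 0 0",
)

```text
time: 9.2
tool_pos: [476.4, -301.4, 10.0]
tcp_rot: [-3.141, 0.0, 0.468]
contact_force: [-1.1, 0.7, -0.1]
grip_width: 41.8
finger_force: 0.0
```

Call:
apply_moves(
  motion="0 0 0 0; 0 0 0 0; 0 0 0 0; 0 0 0 0; 0 0 0 0; 0 0 0 0",
  fingers=-1,
)

```text
time: 9.95
tool_pos: [476.6, -301.5, 10.3]
tcp_rot: [3.141, 0.0, 0.468]
contact_force: [-0.1, -0.5, 0.4]
grip_width: 13.7
finger_force: 30.0
```

Call:
apply_moves(
  motion="0 0 -0.02 0; 0 0 -0.03 0; 0 0 -0.03 0; 0 0 -0.02 -10; 0 0 0 -10.4; 0 0 0 -10.2; 0 0 0 -10.2; 0 0 0 0",
)

```text
time: 10.95
tool_pos: [476.4, -301.3, 110.0]
tcp_rot: [-3.141, -0.0, 1.178]
contact_force: [-0.2, 0.3, -1.6]
grip_width: 13.7
finger_force: 30.0
```

```bash
python3 go.py 565 37 110 67.6
```

```text
10.95 [ 476.4 -301.3  110. ] [-3.1411e+00 -1.0000e-04  1.1784e+00] turn -0.1 shift turned-first [ 0.3465 -0.047  -0.    ] shift before [ 0.3465 -0.0475 -0.    ] F [-0.2  0.3 -1.6] w 13.7
```

Call:
apply_moves(
  motion="0.04 -0.006 0 0; 0.045 -0.006 0 0; 0.045 -0.006 0 0; 0.045 -0.006 0 0; 0.045 -0.006 0 0; 0.045 -0.006 0 0; 0.045 -0.006 0 0; 0.0365 -0.0055 0 0",
)

```text
time: 11.95
tool_pos: [564.8, 38.8, 110.1]
tcp_rot: [-3.141, 0.0, 1.176]
contact_force: [0.1, -0.6, -2.7]
grip_width: 13.6
finger_force: 30.0
```

Call:
apply_moves(
  motion="0 0 0 0; 0 0 0 0; 0 0 0 0",
)

```text
time: 12.32
tool_pos: [564.4, 36.0, 110.2]
tcp_rot: [-3.141, 0.0, 1.178]
contact_force: [-0.6, -0.1, -1.5]
grip_width: 14.0
finger_force: 30.0
```

```bash
python3 - <<'E'
from h import *
from scipy.optimize import least_squares
s=bot.capture("scene");o=bot.get_obs(); P=o["tool_pos"]; print(P,o["tcp_rot"].round(3),o["time"])
m=np.zeros((384,512),bool); m[100:240,160:300]=True
W,uv=world(s,m)
k=(np.hypot(W[:,0]-563,W[:,1]-39)<50)&(W[:,2]>103)&(W[:,2]<127)
Q=W[k]; f=lambda c: np.hypot(Q[:,0]-c[0],Q[:,1]-c[1])-38
r=least_squares(f,[563,39],loss="soft_l1",f_scale=1); print("cover side",k.sum(),r.x.round(1),np.std(r.fun).round(2))
# grinder deck visible
d=[x for x in bot.cut_out(s,"grinder")][:1]
for d in d:
    G,_=world(s,d["pixels"]); G=G[(G[:,2]>30)&(G[:,2]<41)]; print(len(G),cv2.minAreaRect(G[:,:2].astype(np.float32)))
    V,_=world(s,d["pixels"]); k=(np.hypot(V[:,0]-563,V[:,1]-39.3)<32)&(V[:,2]>43)&(V[:,2]<50); print("cup pts",k.sum(), V[k].mean(0) if k.sum() else 0)
k=(np.hypot(W[:,0]-563,W[:,1]-39)<50)&(W[:,2]>127); Z=W[(np.hypot(W[:,0]-563,W[:,1]-39)<36)&(W[:,2]>126)&(W[:,2]<134)]; print("top z",np.median(Z[:,2]),len(Z))
L=W[(np.hypot(W[:,0]-563,W[:,1]-39)<50)&(W[:,2]>85)]; print("low",np.percentile(L[:,2],[0,2,5]))
cv2.imwrite("pics/s5.png",cv2.resize(s["img"][90:260,140:340],None,fx=3.5,fy=3.5,interpolation=cv2.INTER_CUBIC))
E
```

```text
[564.48869685  35.93903237 110.18054231] [-3.141  0.     1.178] 12.375
cover side 305 [565.6  37.9] 1.19
1707 ((525.3877563476562, 28.400596618652344), (180.654052734375, 109.68316650390625), 17.539100646972656)
cup pts 147 [564.33013406  39.1769668   46.23881095]
top z 129.23828091573415 267
low [ 98.51298436 102.70540511 106.64406106]
```

View pics/s5.png

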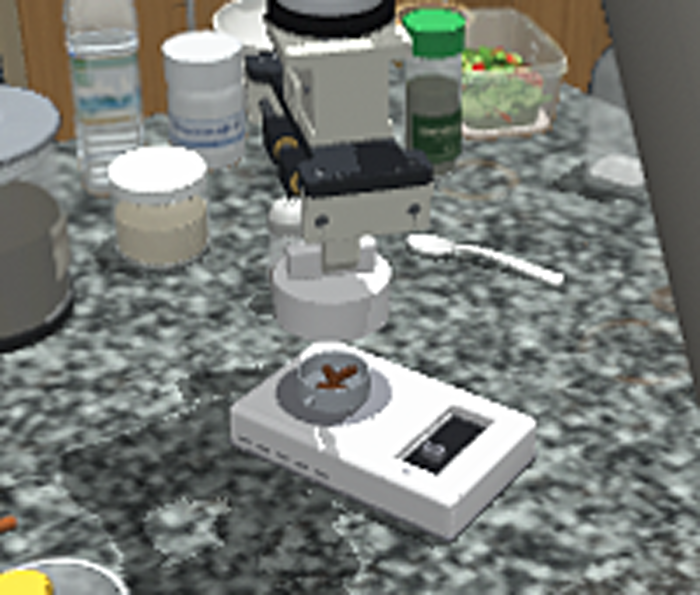

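Call:
apply_moves(
  motion="0.001 -0.002 0.015 0; 0 0 0.015 0; 0 0 0.01 0; 0 0 0 0; 0 0 0 0; 0 0 0 0",
)

```text
time: 13.18
tool_pos: [563.6, 38.7, 70.7]
tcp_rot: [3.141, -0.0, 1.18]
contact_force: [-0.5, 0.4, -1.2]
grip_width: 13.7
finger_force: 30.0
```

```bash
python3 - <<'E'
from h import *
from scipy.optimize import least_squares
s=bot.capture("scene");o=bot.get_obs(); P=o["tool_pos"]; print(P.round(1),o["time"])
m=np.zeros((384,512),bool); m[100:260,160:320]=True
W,uv=world(s,m)
for nm,lo,hi,R in(("cover",64,86,38),("cup",41,53,25)):
    k=(np.hypot(W[:,0]-563,W[:,1]-39)<R+9)&(W[:,2]>lo)&(W[:,2]<hi); Q=W[k]
    f=lambda c: np.hypot(Q[:,0]-c[0],Q[:,1]-c[1])-R
    r=least_squares(f,[563,39],loss="soft_l1",f_scale=1); print(nm,k.sum(),r.x.round(1),np.std(r.fun).round(2))
d=bot.cut_out(s,"grinder")[0]; G,_=world(s,d["pixels"]); G=G[(G[:,2]>30)&(G[:,2]<41)]; print(len(G),cv2.minAreaRect(G[:,:2].astype(np.float32)))
E
```

```text
[563.5  38.7  70.7] 13.225
cover 260 [565.   40.9] 1.13
cup 55 [565.3  39.5] 1.84Traceback (most recent call last):
  File "<stdin>", line 10, in <module>
IndexError: list index out of range
```

Call:
apply_moves(
  motion="0 0 0.004 0; 0 0 0.004 0; 0 0 0.004 0; 0 0 0 0",
)

```text
time: 13.78
tool_pos: [562.8, 38.7, 57.7]
tcp_rot: [-3.141, 0.0, 1.18]
contact_force: [1.1, -0.3, -1.2]
grip_width: 13.7
finger_force: 30.0
```

Call:
apply_moves(
  motion="0 0 0.004 0; 0 0 0.003 0; 0 0 0.003 0; 0 0 0 0",
)

```text
time: 14.28
tool_pos: [563.0, 38.7, 47.9]
tcp_rot: [-3.141, 0.0, 1.18]
contact_force: [-0.8, 0.1, -1.2]
grip_width: 13.7
finger_force: 30.0
```

Call:
apply_moves(
  motion="0 0 0.001 0; 0 0 0.001 0; 0 0 0.001 0; 0 0 0 0",
)

```text
time: 14.78
tool_pos: [563.3, 38.7, 46.3]
tcp_rot: [3.141, -0.0, 1.18]
contact_force: [-2.7, -0.4, 6.7]
grip_width: 13.6
finger_force: 30.0
```

Call:
apply_moves(
  motion="0 0 0 8; 0 0 0 8; 0 0 0 8; 0 0 0 0",
)

```text
time: 15.28
tool_pos: [564.1, 38.6, 46.2]
tcp_rot: [3.14, -0.002, 0.762]
contact_force: [0.2, -0.4, 5.5]
grip_width: 13.6
finger_force: 30.0
```

Call:
apply_moves(
  motion="0 0 0 8; 0 0 0 8; 0 0 0 5; 0 0 0 0",
)

```text
time: 15.78
tool_pos: [564.2, 38.6, 46.3]
tcp_rot: [3.14, -0.002, 0.396]
contact_force: [0.6, 0.0, 6.3]
grip_width: 13.6
finger_force: 30.0
```

```bash
python3 -c "
from h import *
o=bot.get_obs();print(np.degrees(o['tcp_rot'][2]),o['contact_force'],o['moment'],o['grip_width'])"
```

```text
22.70308894359234 [0.55099252 0.01846093 6.29217613] [-0.00377326  0.09647636 -0.12596342] 13.597232702087114
```

Call:
apply_moves(
  motion="0 0 0 3; 0 0 0 2; 0 0 0 2; 0 0 0 0; 0 0 0 0",
)

```text
time: 16.4
tool_pos: [563.1, 38.3, 46.2]
tcp_rot: [3.141, -0.0, 0.276]
contact_force: [-3.4, -1.7, 7.8]
grip_width: 13.4
finger_force: 30.1
```

```bash
python3 -c "
from h import *
o=bot.get_obs();print(np.degrees(o['tcp_rot'][2]),o['contact_force'],o['moment'],o['grip_width'])"
```

```text
15.813133662349284 [-3.37011512 -1.71580205  7.76451612] [-0.2502242   0.59527132  0.32438987] 13.35347308314902
```

Call:
apply_moves(
  motion="0 0 0 0; 0 0 0 0; 0 0 0 0; 0 0 0 0; 0 0 -0.02 0; 0 0 -0.03 0; 0 0 -0.04 0; 0 0 -0.03 0",
  fingers=-0.1,
)

```text
time: 17.4
tool_pos: [563.5, 38.7, 166.8]
tcp_rot: [3.141, -0.001, 0.273]
contact_force: [-0.8, -0.4, 0.1]
grip_width: 41.3
finger_force: 0.0
```

```bash
python3 go.py 478 10 160 17.6; python3 - <<'E'
from h import *
from scipy.optimize import least_squares
s=bot.capture("scene")
m=np.zeros((384,512),bool); m[100:270,160:330]=True
W,uv=world(s,m)
k=(np.hypot(W[:,0]-563,W[:,1]-39)<47)&(W[:,2]>42)&(W[:,2]<62); Q=W[k]
r=least_squares(lambda c: np.hypot(Q[:,0]-c[0],Q[:,1]-c[1])-38,[563,39],loss="soft_l1"); print("cover",k.sum(),r.x.round(1))
k=(np.hypot(W[:,0]-563,W[:,1]-39)<40)&(W[:,2]>78)&(W[:,2]<95); print("bar",k.sum(),cv2.minAreaRect(W[k][:,:2].astype(np.float32)),np.percentile(W[k][:,2],[50,95]))
k=(np.hypot(W[:,0]-563,W[:,1]-39)<36)&(W[:,2]>60)&(W[:,2]<72); print("shell top",np.median(W[k][:,2]),k.sum())
cv2.imwrite("pics/s6.png",cv2.resize(s["img"][90:260,140:340],None,fx=3.5,fy=3.5,interpolation=cv2.INTER_CUBIC))
E
```

```text
17.4 [563.5  38.7 166.8] [ 3.1411e+00 -1.2000e-03  2.7270e-01] turn -2.0 shift turned-first [-0.0902  0.0015  0.0068] shift before [-0.0901  0.0046  0.0068] F [-0.8 -0.4  0.1] w 41.3
cover 225 [565.2  38.9]
bar 145 ((563.14306640625, 39.9543571472168), (56.60141372680664, 16.417278289794922), 16.355066299438477) [85.85656267 88.80293123]
shell top 65.50057268934495 289
```

View pics/s6.png

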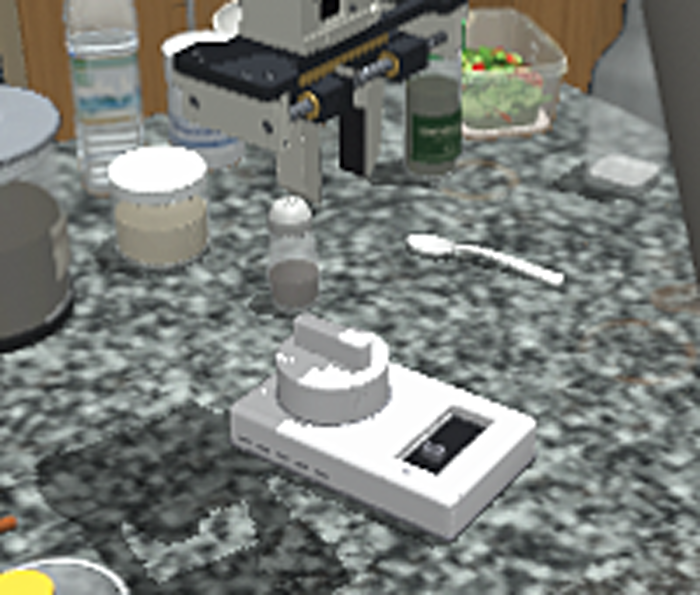

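```bash
python3 go.py 481.7 -2 40 17.6
```

```text
17.45 [565.4  38.6 170.8] [ 3.139  -0.0073  0.2728] turn -2.0 shift turned-first [-0.0921  0.0134  0.1308] shift before [-0.0916  0.0166  0.1308] F [ 1.2 -0.7  3. ] w 41.0
```

Call:
apply_moves(
  motion="0 0 0 -2; -0.03 0.005 0 0; -0.03 0.005 0 0; -0.031 0.0035 0 0; 0 0 0.03 0; 0 0 0.03 0; 0 0 0.03 0; 0 0 0 0",
  fingers=-1,
)

```text
time: 18.45
tool_pos: [477.9, -1.3, 72.4]
tcp_rot: [-3.138, 0.007, 0.308]
contact_force: [-0.5, 1.6, -0.4]
grip_width: 0.2
finger_force: 0.0
```

Call:
apply_moves(
  motion="0 0 0.02 0; 0 0 0 0; 0 0 0 0; 0 0 0 0",
)

```text
time: 18.95
tool_pos: [481.1, -1.8, 56.1]
tcp_rot: [3.141, -0.001, 0.308]
contact_force: [-0.7, 0.5, 0.8]
grip_width: 0.4
finger_force: 0.0
```

```bash
python3 go.py 481.7 -2 15 17.6; python3 - <<'E'
from h import *
s=bot.capture("scene");o=bot.get_obs();P=o["tool_pos"];a=o["tcp_rot"][2]
m=np.zeros((384,512),bool); m[120:240,200:330]=True
W,uv=world(s,m); d=W-P; tx=d[:,0]*np.cos(a)+d[:,1]*np.sin(a); ty=d[:,0]*np.sin(a)-d[:,1]*np.cos(a)
for lo in range(18,60,3):
    r=(d[:,2]>=lo)&(d[:,2]<lo+3)&(abs(tx)<16)&(abs(ty)<30)
    if r.sum(): print(lo,r.sum(),np.round([tx[r].min(),tx[r].max(),ty[r].min(),ty[r].max()]))
g=s["img"].max(2)
cv2.imwrite("pics/s7.png",cv2.resize(s["img"][150:260,190:330],None,fx=5,fy=5,interpolation=cv2.INTER_CUBIC))
E
```

```text
18.95 [481.1  -1.8  56.1] [ 3.1408e+00 -1.4000e-03  3.0760e-01] turn 0.0 shift turned-first [0.0005 0.0004 0.0411] shift before [0.0005 0.0004 0.0411] F [-0.7  0.5  0.8] w 0.4
24 1 [-10. -10.   4.   4.]
27 8 [-11.  10.  -8.   7.]
30 5 [-10.  -9.  -5.   8.]
33 7 [-12.   4. -13.  12.]
36 12 [-12.  -1. -15.  17.]
39 12 [-12.   5. -19.  10.]
42 15 [-12.   2. -18.  13.]
45 12 [-12.  -1. -17.  14.]
48 18 [-12.   1. -19.  16.]
51 12 [-11.  -0. -19.   8.]
54 15 [-12.   1. -19.  18.]
57 17 [-11.   1. -21.  17.]
```

View pics/s7.png

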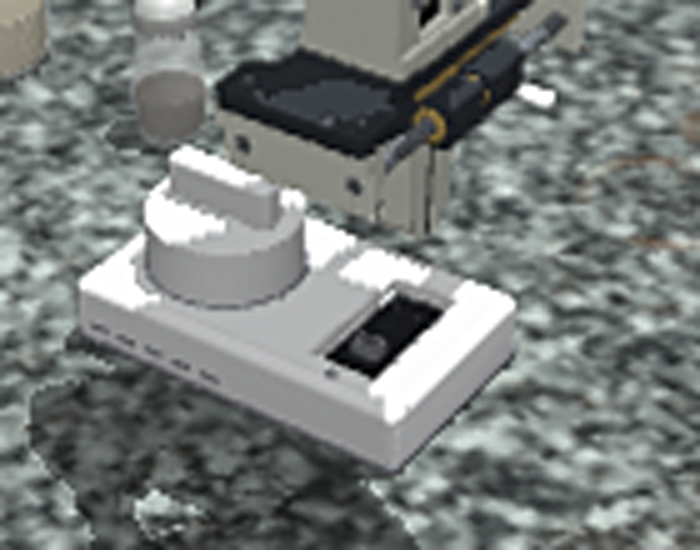

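Call:
apply_moves(
  motion="-0.002 0 0.015 0; 0 0 0.012 0; 0 0 0.008 0; 0 0 0.005 0; 0 0 0 0; 0 0 0 0",
)

```text
time: 19.75
tool_pos: [478.9, -2.3, 15.4]
tcp_rot: [3.141, -0.0, 0.307]
contact_force: [0.0, -0.2, 0.2]
grip_width: 0.1
finger_force: 0.0
```

Call:
apply_moves(
  motion="0 0 0.003 0; 0 0 0.003 0; 0 0 0.002 0; 0 0 0 0",
)

```text
time: 20.25
tool_pos: [478.4, -2.3, 7.0]
tcp_rot: [-3.141, 0.0, 0.307]
contact_force: [-0.0, -0.9, 0.3]
grip_width: 0.1
finger_force: 0.0
```

Call:
apply_moves(
  motion="0 0 0.0015 0; 0 -0.004 0 0; 0 -0.004 0 0; 0 -0.004 0 0; 0 -0.003 0 0; 0 0 0 0",
)

```text
time: 21.0
tool_pos: [474.1, 12.2, 5.8]
tcp_rot: [3.141, -0.0, 0.308]
contact_force: [0.1, -0.1, 0.1]
grip_width: 0.4
finger_force: 0.0
```

Call:
apply_moves(
  motion="0 -0.004 0 0; 0 -0.004 0 0; 0 0 0 0",
)

```text
time: 21.38
tool_pos: [471.6, 19.9, 5.8]
tcp_rot: [-3.142, -0.0, 0.308]
contact_force: [-0.9, 0.1, 0.9]
grip_width: 0.1
finger_force: 0.1
```

Call:
apply_moves(
  motion="0 -0.002 0 0; 0 -0.002 0 0; 0 -0.002 0 0; 0 0 0 0",
)

```text
time: 21.88
tool_pos: [469.8, 25.5, 5.7]
tcp_rot: [3.142, -0.0, 0.308]
contact_force: [0.5, -0.4, 0.6]
grip_width: 0.2
finger_force: 0.3
```

Call:
apply_moves(
  motion="0 -0.002 0 0; 0 -0.002 0 0; 0 0 0 0",
)

```text
time: 22.25
tool_pos: [469.9, 27.1, 6.3]
tcp_rot: [3.138, -0.002, 0.308]
contact_force: [1.3, -13.0, 3.0]
grip_width: 0.4
finger_force: 5.4
```

Call:
apply_moves(
  motion="0 0.004 0 0; 0 0.004 0 0; 0 0 -0.01 0; 0 0 -0.03 0; 0 0 -0.05 0; 0 0 -0.05 0; -0.03 0 -0.02 0; 0 0 0 0",
)

```text
time: 23.25
tool_pos: [442.0, 12.5, 167.7]
tcp_rot: [3.14, -0.003, 0.307]
contact_force: [1.7, -0.1, -0.4]
grip_width: 0.5
finger_force: 0.0
```

```bash
python3 - <<'E'
from h import *
s=bot.capture("scene"); print(bot.get_obs()["contact_force"].round(1))
m=np.zeros((384,512),bool); m[100:270,160:330]=True
W,uv=world(s,m); k=(np.hypot(W[:,0]-563,W[:,1]-39)<40)&(W[:,2]>78)&(W[:,2]<95); print(cv2.minAreaRect(W[k][:,:2].astype(np.float32)),np.median(W[k][:,2]))
cv2.imwrite("pics/s8.png",cv2.resize(s["img"][150:260,190:330],None,fx=5,fy=5,interpolation=cv2.INTER_CUBIC))
E
```

```text
[ 1.   0.2 -1.4]
((563.3890991210938, 40.46190643310547), (58.59198760986328, 15.181538581848145), 16.73356819152832) 85.83196142506722
```

View pics/s8.png

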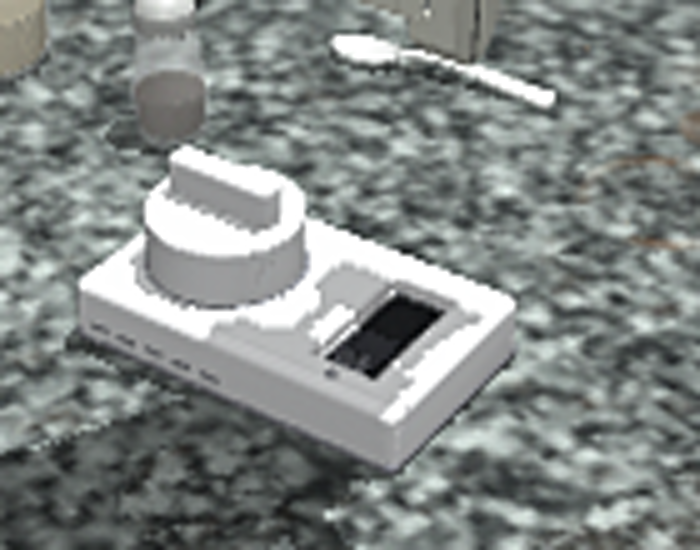

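The picture shows the cover locked with its bar in line with the switch. The thumb piece has moved to the dotted end, at about (362, 358), and the gripper is clear of everything.

```bash
python3 -c "
from plant import bot
print(bot.close_job())"
```

```text
the job is handed in; nothing more can be done
None
```

The job is handed in: the white cover is locked on the cup with its bar in line with the switch, the switch was then pushed to its stop at the dotted ON end, and the gripper is clear with the other things left in place (no verdict was returned).

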